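# Feed out a reference block and hold it in the reader's corner

## Task

Pull the red-knobbed lever of the blue block store all the way through its stroke so that it pushes the orange reference block out of its cover, then ease the lever slowly back to rest without letting it snap. Take the orange block to the white optical reader, stand it upright on the stage with its long side flat along the long yellow stop and its end against the short yellow stop, and press it gently into that corner. Finish while still holding it there, pushed against both stops at once, and leave the other things on the bench where they are.

Things in the scene. Friction and masses are not known exactly. Their poses are not given: they have to be found in the camera images.
- store: Fixed block store. Origin: underside centre of its aluminium base, 220 x 68 x 12 mm. x runs along the tunnel: covered (clear roof, top 87 mm above the bench) from x 0 to 110 mm, open apron x -110 to 0 between rails 52 mm apart, tops at 22 mm. Grey gear housing: x 10 to 100, y -85 to -35, top 54 mm. A pusher geared to the lever shoves the block along -x onto the apron, then goes back without it.
- lever (a joint): Sprung lever on the store, vertical axis at lever_pivot. rad: 0 at rest, 1.05 at its end stop; grows clockwise from above, knob swinging towards the store's -x. Spring: 3 N at the knob at rest, 8 N at the end. Let go, it snaps back: above 0.15 rad it must not return faster than 2 rad/s (220 mm/s at the knob). Full stroke: over 1.0; at rest: below 0.06.
- lever_pivot (a point): The lever's pivot, at (30, -60, 55) mm in the store's frame.
- lever_grip (a point): On the axis of the red upright knob, 100 mm above the bench. Knob: cylinder 18 mm in diameter, 64 to 124 mm above the bench, 110 mm from the pivot axis; the flat arm below it is 16 mm wide, top 66 mm above the bench. In the store's frame it is at (85, -155) mm at rest (seen from the pivot, 60 deg clockwise of +x) and (-25, -155) mm at the stroke's end.
- block: Loose orange block 60 (x) x 44 (y) x 30 (z) mm with a black grip tab 36 (x) x 20 (y) mm rising 30 mm from the middle of its top (60 mm in all), 0.1 to 0.2 kg. Origin: underside centre. Starts under the store's cover on its base, 12 mm above the bench, long side along the store's x; the stroke leaves its centre about 36 mm outside the mouth.
- reader: Fixed white optical reader. Origin: on the bench under its stage, a plate with its top 20 mm above the bench, x -90 to 80, y -70 to 70 mm. Sensor housing behind the short stop from x = 64 mm to 134 mm, top 50 mm above the bench. The stops lie towards its +x and +y.
- stop_end: Short yellow stop fixed on the stage, 12 (x) x 40 (y) x 20 mm high. Origin: its underside centre, on the stage; axes as the reader's. Its -x face (6 mm from the origin) takes the block's 44 mm end.
- stop_side: Long yellow stop fixed on the stage, 70 (x) x 12 (y) x 20 mm high. Origin: its underside centre, on the stage; axes as the reader's. Its -y face (6 mm from the origin) takes the block's 60 mm long side.
- seat (a point): Where the centre of the block's underside is when the block sits in the corner: on the stage (20 mm above the bench), axes as the reader's, 30 mm from the end stop's face and 22 mm from the side stop's face. A steady push of about 3 to 15 N on each stop is right; 2 N is the least, 60 N is too much.
- spare_block: Bystander: grey block of the same shape as the orange one, standing on the bench. Origin: underside centre.
- media_bottle: Bystander: glass bottle with a blue cap, 76 mm in diameter, 170 mm high. Origin: underside centre.
- beaker: Bystander: glass beaker, 70 mm in diameter, 85 mm high. Origin: underside centre.
- jar: Bystander: amber jar with a white cap, 54 mm in diameter, 70 mm high. Origin: underside centre.
- screwdriver: Bystander: screwdriver lying on the bench along its x, about 200 mm long. Origin: underside centre.
- fitting: Bystander: brass tube fitting, 28 mm in diameter, 45 mm high. Origin: underside centre.

How it is judged (in metres and radians):
On the way, in this order (a step that is already met when the one before it is completed fails the run):
1. the lever pulled to the end of its stroke (value of joint lever above 1 rad), for 0.1 s.
2. the lever back at rest, the block left out on the apron (value of joint lever below 0.06 rad and x of block in the frame of store below -0.028 m), for 0.1 s.
At the end, for the whole second after the job is handed in: The orange block stands on the stage within 4 mm of the seat on every axis, square to the stops within 3 deg and upright, still, held by the fingers and pressed with over 2 N against each stop; the lever is at rest (below 0.06 rad) (contact force between block and stop_end above 2 N and contact force between block and stop_side above 2 N and contact force between the fingers and block above 2 N and x of block in the frame of seat between -0.004 and 0.004 m and y of block in the frame of seat between -0.004 and 0.004 m and z of block in the frame of seat between -0.004 and 0.004 m and angle between the x axis of block and the x axis of reader, either way round below 0.05 rad and angle between block's own z axis and vertical below 0.06 rad and linear speed of block below 0.01 m/s and value of joint lever below 0.06 rad); the arm keeps its last pose, push and grip.
It fails at once if the lever ran back faster than 2 rad/s (let snap) (value of joint lever above 0.15 rad and velocity of joint lever below -2 rad/s).
It fails at once if the block was rammed against a stop with more than 60 N (contact force between block and stop_end above 60 N or contact force between block and stop_side above 60 N).
It fails at once if a bystander was moved by more than 20 mm (screwdriver 30 mm) (distance of any of spare_block, media_bottle, beaker, jar, fitting from where it was at the start of the episode above 0.02 m or distance of screwdriver from where it was at the start of the episode above 0.03 m).
It also fails if it takes over 61 s, if anything falls off the work surface, if the arm or the gripper's body presses on something with over 40 N, if the wrist force passes 120 N, or if a joint passes its speed limit or range.

## Robot

A 7-joint arm with a two-finger parallel gripper is mounted at the origin on the work surface. World frame = base frame: x ahead of the robot, y to its left, z up, the work surface at z = 0. Lengths are in mm, angles in rad, forces in N, time in s.
With the tool pointing down it reaches from about 425 to 875 mm from the base axis. Payload 8.4 kg.
Tool frame: the origin (TCP) lies at the centre of the arm's flange, where the gripper is bolted on; the fingertips stand 173 mm ahead of it and the grasp point (between the pads) lies 155 mm ahead of it (bot.hold_point_z is the distance from the TCP to the grasp point, in mm); z points along the fingers, x is the direction in which the jaws open and shut, and the axes are right-handed (so a half turn about z gives the same grasp; the last joint's range is limited). The gripper opens to 85 mm and grips with 20 to 120 N. Pads are 22 mm wide; open, the fingers measure 114 mm over their backs; the gripper's body (76 mm by 85 mm) begins 54 mm behind the grasp point. The pads swing forward as they close: fully open they stand 13 mm farther back than shut.
Start: joints at [-1.2, 0.333, 0.04, 1.465, -0.013, 1.343, -0.059], TCP at [294.261, 579.555, 404.708] pointing down, gripper open.
Joint ranges: [-2.58, 2.58], [-0.38, 2.09], [-1.3, 1.39], [0.25, 2.4], [-1.5, 4.64], [0.08, 2.09], [-2.65, 2.65]. Speed limits (rad/s): [2.22, 2.22, 2.79, 2.79, 3.14, 3.14, 3.14].

## Interface

Orientations are given as a rotation vector (axis times angle).
In Python, from station import telemetry, imaging, workorder, bot gives the robot as it stands.
- The arm moves only by the tool servo_tool, never from a script. Its argument "targets" is a list that holds one entry, the list of rows, each a list of 6 numbers: the shift along the tool's x, y, z in m, then the turn, a rotation vector about the tool's x, y, z in rad. A call has 1 to 12 rows; each row shifts and turns the commanded pose from where the row before left it, along the tool's axes as they then stand; what a row does not reach is not made up. A row lasts 1/8 s, in which the tool goes at most 62.5 mm and 10.7 degrees, less where a joint would pass 70% of its speed; a pose out of reach is approached as far as the arm can. A call is refused whole if a number of a shift passes 0.0625 or a number of a turn 0.188, either way. A call with a gripper value outside its range is refused whole. "jaw" is the finger opening in m, from 0 to 0.0854, set as the call begins (left out, the last holds). The fingers move at their own pace and stop on an object; "newtons" is the grip in N (left out, the last holds). Time passes only in rows, so rows that do not move let the fingers close. It gives the time, the measured TCP pose, the force and the opening at its end, in the units of the state.
- telemetry.get_state(): the state, without advancing time (a new reading comes with each control period).
- imaging.capture(name): name is "side" or "top"; returns the picture (420x560x3 uint8, red, green, blue); there is no depth.
- imaging.camera_info(name): a dict with "camera_matrix" (3x3 intrinsics, pixels), "D" ([k1, k2, p1, p2, k3] as OpenCV has them; the pictures are not rectified), "position" and "attitude" of the camera in the world. Camera axes: x right, y up, looking along -z (the intrinsics and any distortion apply to the point x, -y, -z); pixel columns grow to the right and rows downward; lengths in mm; the calibration is good to about 2 mm. A picture is of the moment at which its call begins. camera_info takes no time and is no camera call.
- workorder.sign_off(): hands the job in, once; it reports no verdict.
Trained networks look in the newest picture that a camera, given by its name, has taken for a name from the list of things; names that differ only in an ending like _2 or _b are one class to them, and where a whole thing is asked for, a point or a joint stands for the part that bears it (a point fixed in the world has none). Each returns a list of dicts, best first, with "conf" (0 to 1); they miss things now and then, are a little off and sometimes report something else, mostly with a low value. They report only what shows in the picture. A call takes as long as a camera call.
- imaging.search_frame(camera, target): "extent" ([left, top, right, bottom] in pixels, round what is visible of it).
- imaging.place_of(camera, target): "point" ([column, row] in pixels: a listed point, or the origin of a listed thing).
The state is a dict: "time": time; "joint_pos": joint angles; "dq": joint speeds; "effort": joint torques, N m; "position": TCP position; "tool_rot": TCP orientation; "contact_force": force on the tool from outside, world axes, zero at the start; "wrist_torque": the same for the moment, N m; "grip_width": finger opening in mm.
Only numpy, scipy, OpenCV 4.12 (cv2) and the standard library are available. Lean on these libraries where they do the work, as an engineer would, in place of code of your own. Each camera call takes 0.05 s, during which the arm holds its last target.

## Working session

There is one attempt and no reset: what is moved stays moved. The work goes in short steps, Python scripts to look and compute and a tool call to move; the robot and the scene stay as the last step left them, time stands still between calls to the robot, and variables do not carry over. Pictures are saved under pics/ and viewed, and the job is handed in when it is done.

Besides the shell and the picture viewer there is one more tool, called after "Emit:" as a command line: name --argument value ..., lists and objects as JSON in quotes. servo_tool: Moves the arm, as the interface text tells. Its arguments: {"type":"object","properties":{"targets":{"type":"array","items":{"type":"array","items":{"type":"array","items":{"type":"number"}}}},"jaw":{"type":"number"},"newtons":{"type":"number"}},"required":["targets"]}

```bash
ls; mkdir -p pics; python3 - <<'E'
from station import telemetry, imaging, workorder, bot
import cv2
s=telemetry.get_state(); print(s); print(bot.hold_point_z)
for n in("side","top"):
    im=imaging.capture(n); cv2.imwrite(f"pics/{n}0.png",im[:,:,::-1]); print(n,imaging.camera_info(n))
E
```

```text
pics
{'time': 0.0, 'joint_pos': array([-1.20016648,  0.3338913 ,  0.03986533,  1.46625698, -0.01338263,
        1.34327457, -0.05849076]), 'dq': array([ 0.00045152, -0.00291909, -0.00066627,  0.00035105, -0.00044555,
        0.00072524, -0.00127377]), 'effort': array([-1.03536051e-03, -6.58533239e+01,  1.36471041e+00, -4.05579543e+01,
        1.67452631e-02,  1.20204035e-02, -4.53033681e-05]), 'position': array([294.2076864 , 579.4149321 , 403.84058906]), 'tool_rot': array([ 2.67670434e+00,  1.64288925e+00, -1.98910778e-03]), 'contact_force': array([ 0.48163344, -0.1509221 , -0.01935634]), 'wrist_torque': array([ 0.00575631, -0.0381974 ,  0.0465905 ]), 'grip_width': 85.21426181300507}
154.70000000000002
side {'camera_matrix': array([[509.44690216,   0.        , 282.20238832],
       [  0.        , 509.44690216, 206.28762337],
       [  0.        ,   0.        ,   1.        ]]), 'D': array([-0.07393164,  0.        ,  0.        ,  0.        ,  0.        ]), 'position': array([   -9.74701324, -1051.02004656,  1081.82971877]), 'attitude': array([ 0.86346154, -0.21794128, -0.4368937 ])}
top {'camera_matrix': array([[541.89635177,   0.        , 282.3710341 ],
       [  0.        , 541.89635177, 219.64803518],
       [  0.        ,   0.        ,   1.        ]]), 'D': array([-0.10789713,  0.        ,  0.        ,  0.        ,  0.        ]), 'position': array([2.97588316e+02, 2.57310588e-01, 1.58621745e+03]), 'attitude': array([ 0.1424101 , -0.14958398, -1.54650445])}
```

View pics/side0.png

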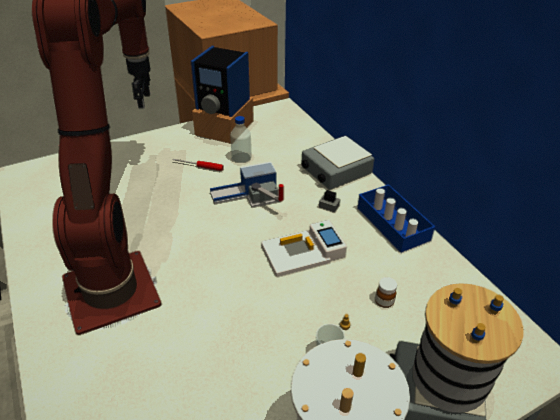

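View pics/top0.png

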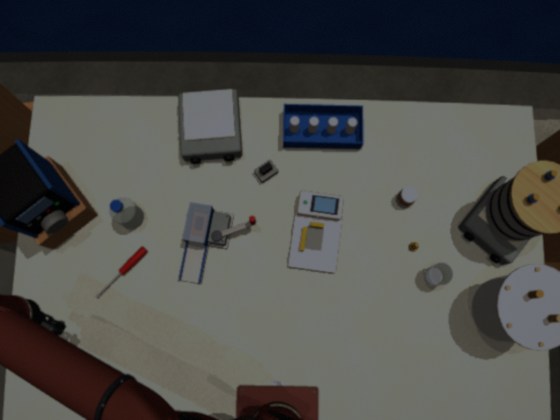

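```bash
cat > h.py <<'E'
from station import telemetry, imaging, workorder, bot
import numpy as np, cv2
from scipy.spatial.transform import Rotation as R
from scipy.optimize import least_squares
CI={n:imaging.camera_info(n) for n in("side","top")}
F=np.diag([1,-1,-1.])
def proj(n,P):
    c=CI[n]; Rw=R.from_rotvec(c["attitude"]).as_matrix(); Rc=F@Rw.T
    t=-Rc@c["position"]
    return cv2.projectPoints(np.atleast_2d(np.array(P,float)),cv2.Rodrigues(Rc)[0],t,c["camera_matrix"],c["D"])[0][:,0]
def ray(n,px):
    c=CI[n]; u=cv2.undistortPoints(np.array([[px]],float),c["camera_matrix"],c["D"])[0,0]
    d=R.from_rotvec(c["attitude"]).as_matrix()@F@np.array([u[0],u[1],1]); return c["position"],d
def onplane(n,px,z):
    o,d=ray(n,px); return o+d*(z-o[2])/d[2]
def tri(a,b):
    (o1,d1),(o2,d2)=ray("side",a),ray("top",b)
    A=np.stack([d1,-d2],1); s=np.linalg.lstsq(A,o2-o1,rcond=None)[0]
    p,q=o1+d1*s[0],o2+d2*s[1]; return (p+q)/2,np.linalg.norm(p-q)
E
python3 - <<'E'
from h import *
np.set_printoptions(precision=1,suppress=True)
for t in ["store","lever_pivot","lever_grip","block","reader","stop_end","stop_side","seat","spare_block","media_bottle","beaker","jar","screwdriver","fitting"]:
    o={}
    for n in("side","top"):
        r=imaging.place_of(n,t); o[n]=r
        print(t,n,[(np.round(x["point"],1).tolist(),round(x["conf"],2)) for x in r[:2]])
    if o["side"] and o["top"]: print("   ",tri(o["side"][0]["point"],o["top"][0]["point"]))
print(telemetry.get_state()["time"])
E
```

```text
store side [([241.8, 193.7], 0.96)]
store top [([197.7, 244.1], 0.59)]
    (array([514.7, 247.7,  -8.6]), np.float64(9.703774995920778))
lever_pivot side [([254.4, 185.8], 0.94)]
lever_pivot top [([218.1, 235.8], 0.9)]
    (array([531.1, 178.5,  66.9]), np.float64(5.921282452264036))
lever_grip side [([277.7, 190.4], 0.71)]
lever_grip top [([252.5, 220.7], 0.81)]
    (array([568.9,  80.5, 102.9]), np.float64(8.18228930568446))
block side []
block top []
reader side [([296.1, 255.3], 0.66)]
reader top [([312.7, 238.3], 0.55)]
    (array([542.3, -95.1, -16.2]), np.float64(5.452660834138136))
stop_end side []
stop_end top [([313.3, 228.8], 0.48)]
stop_side side [([290.6, 242.9], 0.6)]
stop_side top [([305.2, 238.6], 0.53)]
    (array([535.5, -71. ,  18.2]), np.float64(5.845947812750498))
seat side [([297.1, 245.7], 0.93)]
seat top [([315.9, 239.7], 0.89)]
    (array([ 535., -103.,   33.]), np.float64(3.3366823648466855))
spare_block side [([330.3, 203.4], 0.76)]
spare_block top [([267.5, 170.1], 0.87), ([405.2, 202.2], 0.5)]
    (array([744. ,  43.9,  13.1]), np.float64(2.3511287412194237))
media_bottle side [([242.5, 158.8], 0.94)]
media_bottle top [([130.3, 213.3], 0.83), ([215.6, 234.9], 0.68)]
    (array([607.8, 459.7, -19.6]), np.float64(6.382268370069637))
beaker side []
beaker top [([430.6, 275.5], 0.98)]
jar side [([384.7, 298.6], 0.94)]
jar top [([215.0, 235.6], 0.67), ([400.1, 199.2], 0.57)]
    (array([ 794.4,   93.4, -481. ]), np.float64(473.8717630089256))
screwdriver side [([198.4, 166.0], 0.72)]
screwdriver top [([117.3, 274.5], 0.64)]
    (array([428.6, 481.9, -12.7]), np.float64(10.731684408074047))
fitting side [([344.9, 326.3], 0.43), ([297.2, 255.7], 0.19)]
fitting top [([412.1, 249.4], 0.58)]
    (array([ 518.8, -393.9,   -3.2]), np.float64(8.194870913490451))
1.5
```

```bash
python3 - <<'E'
import cv2
s=cv2.imread("pics/side0.png");t=cv2.imread("pics/top0.png")
def c(im,x0,y0,x1,y1,k,n): cv2.imwrite(n,cv2.resize(im[y0:y1,x0:x1],None,fx=k,fy=k,interpolation=cv2.INTER_CUBIC))
c(t,170,190,270,290,6,"pics/tstore.png"); c(t,280,180,360,280,6,"pics/tread.png")
c(s,200,155,300,225,8,"pics/sstore.png"); c(s,250,210,360,280,7,"pics/sread.png")
E
```

```text
(no output)
```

View pics/tstore.png

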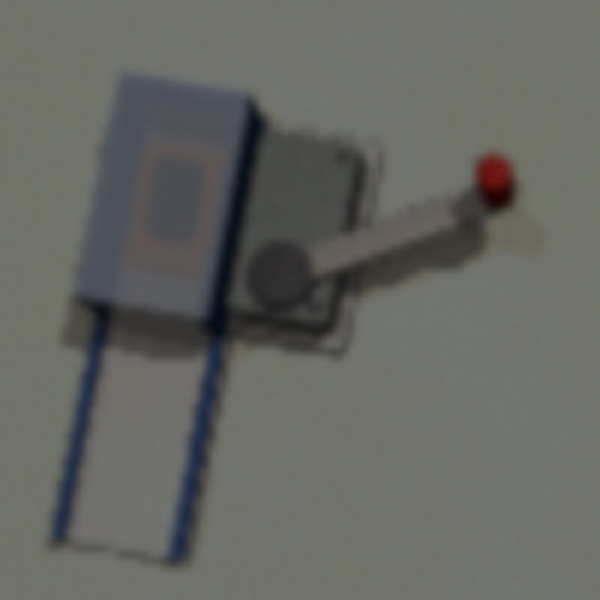

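View pics/tread.png

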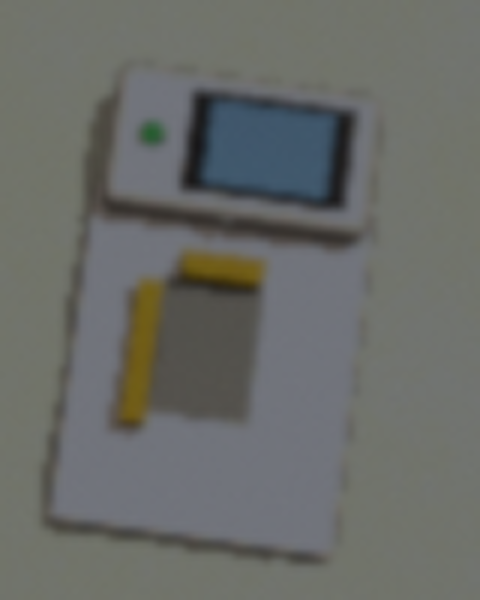

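View pics/sstore.png

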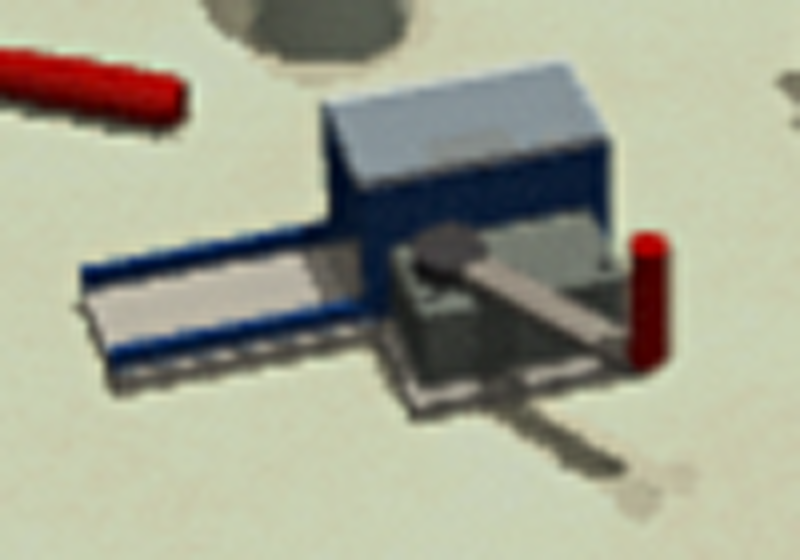

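View pics/sread.png

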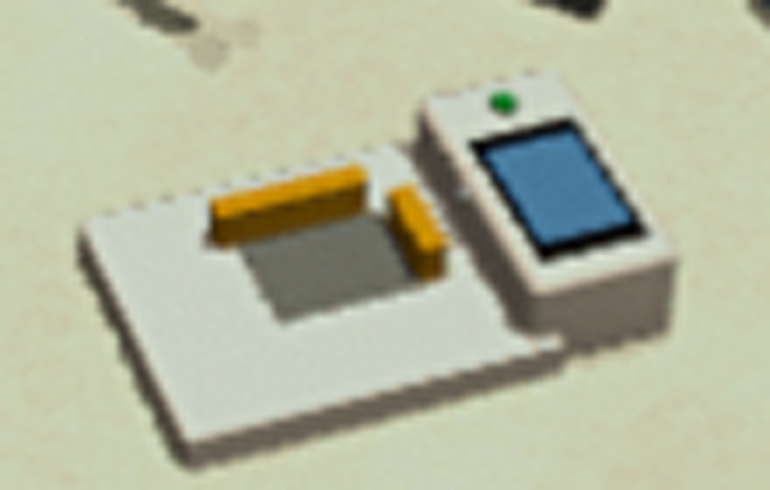

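```bash
cat > fit.py <<'E'
from h import *
np.set_printoptions(precision=2,suppress=True)
def up(p,k,x0,y0): return [(p[0]+.5)/k-.5+x0,(p[1]+.5)/k-.5+y0]
T=lambda x,y:("top",up((x,y),6,170,190)); S=lambda x,y:("side",up((x,y),8,200,155))
TR=lambda x,y:("top",up((x,y),6,280,180)); SR=lambda x,y:("side",up((x,y),7,250,210))
# params: store x,y,th, wroof, wrail, hubz ; reader x,y,th, wh, xe, ys
def pts(p):
    sx,sy,st,wr,wl,rx,ry,rt,wh,xe,ys,yc=p[:12]
    def M(x,y,t,q): c,s=np.cos(t),np.sin(t); return [x+c*q[0]-s*q[1],y+s*q[0]+c*q[1],q[2]]
    st_=lambda *q:M(sx,sy,st,q); r_=lambda *q:M(rx,ry,rt,q)
    L=[(T(122,74),st_(110,wr,87)),(T(252,97),st_(110,-wr,87)),(T(80,300),st_(0,wr,87)),(T(215,325),st_(0,-wr,87)),
       (T(495,175),st_(85,-155,122)),(T(280,275),st_(30,-60,66)),(T(50,543),st_(-110,wl,22)),(T(187,562),st_(-110,-wl,22)),
       (S(85,268),st_(-110,wl,22)),(S(112,352),st_(-110,-wl,22)),(S(325,105),st_(0,wr,87)),(S(365,187),st_(0,-wr,87)),
       (S(608,138),st_(110,-wr,87)),(S(568,65),st_(110,wr,87)),(S(650,245),st_(85,-155,124)),(S(452,245),st_(30,-60,66)),
       (TR(50,518),r_(-90,70,20)),(TR(328,556),r_(-90,-70,20)),(TR(104,203),r_(64,wh+yc,50)),(TR(358,240),r_(64,-wh+yc,50)),
       (TR(122,66),r_(134,wh+yc,50)),(TR(380,95),r_(134,-wh+yc,50)),
       (TR(140,281),r_(xe-5,ys+12,40)) if 0 else (TR(118,424),r_(xe-70+LO,ys+12,40)),(TR(142,426),r_(xe-70+LO,ys,40)),
       (TR(262,286),r_(xe,ys-EY,40)),(TR(180,278),r_(xe,ys-EY+40,40)),(TR(267,262),r_(xe+12,ys-EY,40)),(TR(183,252),r_(xe+12,ys-EY+40,40)),
       (TR(150,412),r_(xe-60,ys,20)),(TR(245,422),r_(xe-60,ys-44,20)),(SR(283,322),r_(xe-60,ys-44,20)),
       (SR(211,200),r_(xe-70+LO,ys+12,40)),(SR(213,213),r_(xe-70+LO,ys,40)),(SR(365,181),r_(xe+LO,ys,40)),(SR(362,168),r_(xe+LO,ys+12,40)),
       (SR(393,190),r_(xe,ys-EY+40,40)),(SR(409,186),r_(xe+12,ys-EY+40,40)),(SR(444,240),r_(xe+12,ys-EY,40)),(SR(427,250),r_(xe,ys-EY,40)),
       (SR(82,228),r_(-90,70,20)),(SR(188,442),r_(-90,-70,20)),(SR(562,343),r_(80,-70,20)),
       (SR(422,103),r_(64,wh+yc,50)),(SR(555,72),r_(134,wh+yc,50)),(SR(675,258),r_(134,-wh+yc,50)),(SR(530,290),r_(64,-wh+yc,50))]
    return L
base={n:dict(CI[n]) for n in CI}
def res(p,full=False):
    global LO,EY
    LO,EY=p[24],p[25]
    for i,n in enumerate(("side","top")):
        CI[n]["position"]=base[n]["position"]+p[12+6*i:15+6*i]
        CI[n]["attitude"]=(R.from_rotvec(p[15+6*i:18+6*i]/1000)*R.from_rotvec(base[n]["attitude"])).as_rotvec()
    L=pts(p); r=[]
    for (n,u),P in L: r.append(proj(n,P)[0]-u)
    r=np.array(r)
    if full: return r,L
    q=[p[12:15]/1.5,p[15:18]/1.5,p[18:21]/1.5,p[21:24]/1.5]
    return np.concatenate([r.ravel()/.4]+q)
p0=np.zeros(26); p0[:12]=[515,248,-.15,34,28,540,-100,-.1,70,40,20,0]; p0[24:]=[0,44]
s=least_squares(res,p0,loss="soft_l1"); p=s.x
if __name__=="__main__":
    r,L=res(p,True); print(p[:12],p[24:]); print("cam",p[12:24]); print("rms",np.sqrt((r**2).mean()))
    for (l,P),e in zip(L,r):
        if np.hypot(*e)>.7: print(l,np.round(P),e)
    def f(o,q): c,s_=np.cos(o[2]),np.sin(o[2]); return o[0]+c*q[0]-s_*q[1],o[1]+s_*q[0]+c*q[1]
    print("knob rest",f(p[:3],(85,-155)),"end",f(p[:3],(-25,-155)),"pivot",f(p[:3],(30,-60)),"apron",f(p[:3],(-36,0)))
    print("seat",f(p[5:8],(p[9]-30,p[10]-22)))
    J=np.linalg.inv(s.jac.T@s.jac); print("sd",np.sqrt(np.diag(J))[:12])
E
python3 fit.py
```

```text
[ 514.21  245.77   -0.15   31.33   33.24  536.65 -100.33   -0.12   62.61
   34.5    29.68    0.29] [-4.49 47.28]
cam [-0.14 -0.23  1.46  1.04 -1.28  0.68  0.14  0.23  0.82  0.59 -0.32 -0.59]
rms 0.6083895657801391
('top', [205.41666666666666, 243.75]) [510. 215.  87.] [-1.32 -0.43]
('top', [216.25, 235.41666666666666]) [535. 182.  66.] [0.73 0.34]
('side', [213.5625, 198.5625]) [401. 229.  22.] [0.2  1.12]
('side', [275.5625, 171.8125]) [618. 198.  87.] [ 0.79 -0.01]
('side', [270.5625, 162.6875]) [628. 260.  87.] [ 0.18 -0.93]
('side', [256.0625, 185.1875]) [535. 182.  66.] [-0.04  0.86]
('top', [287.9166666666667, 265.9166666666667]) [456. -20.  20.] [-0.53  0.74]
('top', [334.25, 272.25]) [ 439. -159.   20.] [1.02 0.94]
('top', [339.25, 219.58333333333334]) [ 593. -170.   50.] [ 0.77 -0.42]
('top', [304.5833333333333, 248.25]) [515. -68.  20.] [-0.53 -1.56]
('top', [320.4166666666667, 249.91666666666669]) [ 510. -112.   20.] [-1.42 -1.19]
('side', [290.0, 255.57142857142856]) [ 510. -112.   20.] [ 0.24 -1.05]
('side', [280.0, 240.0]) [500. -66.  40.] [0.57 1.09]
('side', [305.7142
[... 326 characters left out ...]
, 258.57142857142856]) [ 608. -179.   20.] [0.73 0.01]
('side', [309.85714285714283, 224.28571428571428]) [608. -45.  50.] [-1.22 -0.36]
('side', [328.8571428571429, 219.85714285714286]) [677. -54.  50.] [ 0.54 -0.91]
('side', [346.0, 246.42857142857144]) [ 662. -178.   50.] [ 0.98 -1.26]
knob rest (np.float64(575.3087307184602), np.float64(79.8860854627114)) end (np.float64(466.5229215594595), np.float64(96.18478865104694)) pivot (np.float64(534.9919788925223), np.float64(181.98681769419804)) apron (np.float64(478.610695136214), np.float64(251.10375369392708))
seat (np.float64(542.017045207461), np.float64(-93.24114529665339))
sd [2.34 2.47 0.   0.71 0.89 2.35 2.4  0.01 0.7  0.87 1.45 1.56]
```

```bash
cat > plan.py <<'E'
from h import *
def pose():
    s=telemetry.get_state(); return s["position"],R.from_rotvec(s["tool_rot"]),s
def down(yaw): # deg, tool x yaw
    y=np.radians(yaw); return R.from_matrix(np.array([[np.cos(y),np.sin(y),0],[np.sin(y),-np.cos(y),0],[0,0,-1]]).T.copy().T)
def way(wps,p=None,r=None):
    """wps: list of (x,y,z(TCP),yaw,nrows)"""
    if p is None: p,r,_=pose()
    rows=[]; P=np.array(p,float); Q=r
    for x,y,z,yaw,n in wps:
        p0,q0=P.copy(),Q; t=np.array([x,y,z]); d=(q0.inv()*down(yaw)).as_rotvec()
        for i in range(n):
            pn=p0+(t-p0)*(i+1)/n; qn=q0*R.from_rotvec(d*(i+1)/n)
            sh=np.round(Q.inv().apply(pn-P)/1000,4); tu=np.round((Q.inv()*qn).as_rotvec(),3)
            rows.append([*sh.tolist(),*tu.tolist()])
            P=P+Q.apply(sh*1000); Q=Q*R.from_rotvec(tu)
    print(len(rows)); print(str(rows).replace(" ",""))
    print("end",P.round(1),np.degrees(np.arctan2(*Q.as_matrix()[:2,0][::-1])).round(2))
    return P,Q
def rep():
    p,q,s=pose(); m=q.as_matrix(); print("t",s["time"],"p",p.round(1),"yaw",np.degrees(np.arctan2(m[1,0],m[0,0])).round(2),"z",m[:,2].round(3),"F",s["contact_force"].round(1),"w",round(s["grip_width"],1))
E
python3 - <<'E'
from plan import *
print(down(63).as_matrix()); rep()
way([(575,80,404,21.5,12)])
E
```

```text
[[ 0.4539905   0.89100652  0.        ]
 [ 0.89100652 -0.4539905   0.        ]
 [ 0.          0.         -1.        ]]
t 1.5 p [294.3 579.6 404.7] yaw 63.08 z [-0. -0. -1.] F [0.  0.6 0.2] w 85.0
12
[[-0.0265,0.0397,0.0001,-0.0,0.0,0.06],[-0.0241,0.0412,0.0,0.0,0.0,0.061],[-0.0216,0.0427,0.0001,0.0,0.0,0.06],[-0.0189,0.0438,0.0,0.0,0.0,0.061],[-0.0163,0.0449,0.0001,0.0,0.0,0.06],[-0.0135,0.0458,0.0001,0.0,0.0,0.061],[-0.0107,0.0465,0.0,0.0,0.0,0.06],[-0.0079,0.0471,0.0001,0.0,0.0,0.061],[-0.005,0.0475,0.0,0.0,0.0,0.06],[-0.0021,0.0477,0.0001,0.0,0.0,0.061],[0.0008,0.0478,0.0001,0.0,0.0,0.06],[0.0036,0.0476,0.0,0.0,0.0,0.061]]
end [575.  80. 404.] 21.48
```

Emit:
servo_tool --targets '[[[-0.0265,0.0397,0,0,0,0.06],[-0.024,0.041,0,0,0,0.061],[-0.0215,0.0425,0,0,0,0.06],[-0.019,0.044,0,0,0,0.061],[-0.016,0.045,0,0,0,0.06],[-0.0135,0.046,0,0,0,0.061],[-0.0105,0.0465,0,0,0,0.06],[-0.008,0.047,0,0,0,0.061],[-0.005,0.0475,0,0,0,0.06],[-0.002,0.0475,0,0,0,0.061],[0.001,0.048,0,0,0,0.06],[0.0035,0.0475,0,0,0,0.061]]]' --jaw 0.06

```text
time: 3.0
position: [576.0, 79.1, 405.0]
tool_rot: [-3.087, -0.583, -0.001]
contact_force: [-0.3, 0.9, -0.3]
grip_width: 60.1
```

```bash
python3 - <<'E'
from plan import *
rep()
way([(575,80,250,21.5,8)])
E
```

```text
t 3.0 p [576.   79.1 405. ] yaw 21.38 z [ 0.001  0.    -1.   ] F [-0.3  0.9 -0.3] w 60.1
8
[[-0.0001,-0.0001,0.0194,-0.0,-0.0,-0.0],[-0.0001,-0.0002,0.0193,-0.0,-0.0,-0.001],[-0.0001,-0.0001,0.0194,-0.0,-0.0,0.0],[-0.0001,-0.0002,0.0194,-0.0,-0.0,-0.0],[-0.0001,-0.0001,0.0194,-0.0,-0.0,-0.0],[-0.0,-0.0002,0.0193,-0.0,-0.0,-0.001],[-0.0001,-0.0001,0.0194,-0.0,-0.001,0.0],[-0.0001,-0.0002,0.0194,-0.0,0.0,-0.0]]
end [575.  80. 250.] 21.49
```

Emit:
servo_tool --targets '[[[0,0,0.026,0,0,0],[0,0,0.026,0,0,0],[0,0,0.026,0,0,0],[0,0,0.026,0,0,0],[0,0,0.026,0,0,0],[-0.001,-0.001,0.023,0,0,0]]]'

```text
time: 3.75
position: [574.1, 81.1, 250.9]
tool_rot: [3.086, 0.586, -0.0]
contact_force: [-0.2, -0.1, -0.2]
grip_width: 60.3
```

```bash
python3 - <<'E'
from plan import *
rep()
for n,(x0,y0,x1,y1) in {"top":(200,180,300,255),"side":(220,130,320,230)}.items():
    im=imaging.capture(n)[:,:,::-1]; cv2.imwrite(f"pics/{n}1.png",cv2.resize(im[y0:y1,x0:x1],None,fx=6,fy=6,interpolation=cv2.INTER_CUBIC))
E
```

```text
t 3.75 p [574.1  81.1 250.9] yaw 21.49 z [-0. -0. -1.] F [-0.2 -0.1 -0.2] w 60.3
```

View pics/side1.png

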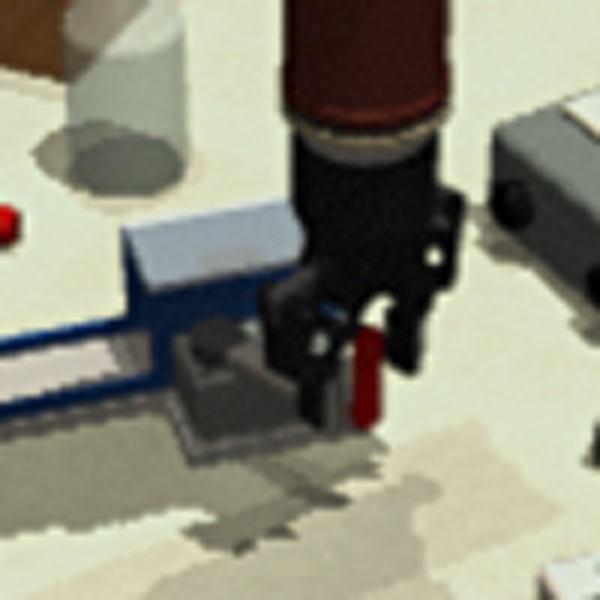

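View pics/top1.png

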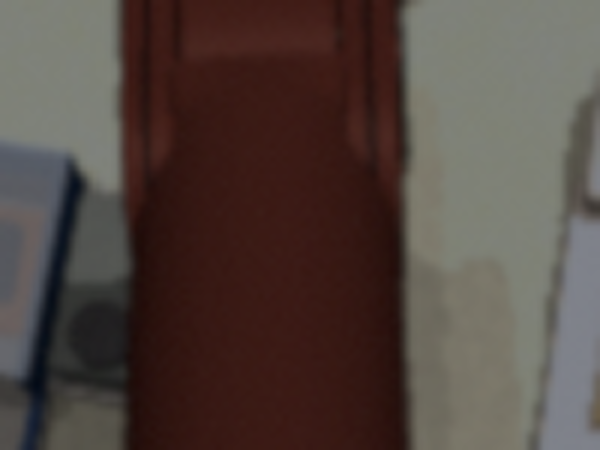

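```bash
python3 - <<'E'
from plan import *
for z in (66,124): print(((proj("side",[574.1,81.1,z])[0]-[220,130]+.5)*6-.5).round())
for d in((0,-15),(0,15),(15,0)):print(((proj("side",[574.1+d[0],81.1+d[1],66])[0]-[220,130]+.5)*6-.5).round())
E
```

```text
[364. 415.]
[365. 328.]
[377. 431.]
[352. 399.]
[389. 407.]
```

```bash
python3 - <<'E'
from plan import *
pv=np.array([535,182.]); 
w=[]
for k in range(1,13):
    b=-68.5-61*k/12; w.append((*(pv+110*np.array([np.cos(np.radians(b)),np.sin(np.radians(b))])),251,21.5-61*k/12,1))
way(w)
E
```

```text
12
[[-0.0082,0.0018,-0.0015,-0.0,0.004,0.089],[-0.0098,-0.0005,0.0,-0.0,0.0,0.088],[-0.0097,-0.0004,0.0,-0.0,0.0,0.089],[-0.0097,-0.0004,0.0,-0.0,0.0,0.089],[-0.0098,-0.0005,0.0,-0.0,0.0,0.089],[-0.0097,-0.0004,0.0,-0.0,0.0,0.088],[-0.0098,-0.0004,0.0,-0.0,0.0,0.089],[-0.0097,-0.0005,0.0,-0.0,0.0,0.089],[-0.0098,-0.0004,0.0,-0.0,0.0,0.088],[-0.0097,-0.0004,0.0,0.0,0.0,0.089],[-0.0098,-0.0005,0.0,0.0,0.0,0.089],[-0.0097,-0.0004,0.0,0.0,0.0,0.089]]
end [465.   97.1 251. ] -39.52
```

Emit:
servo_tool --targets '[[[0,0,0,0,0,0],[0,0,0,0,0,0],[0,0,0,0,0,0],[0,0,0,0,0,0]]]' --jaw 0.024 --newtons 40

```text
time: 4.35
position: [574.2, 81.1, 252.2]
tool_rot: [-3.086, -0.586, -0.001]
contact_force: [-0.8, -0.2, -0.5]
grip_width: 23.9
```

Emit:
servo_tool --targets '[[[-0.0085,0.001,0,0,0,0.089],[-0.0098,-0.0004,0,0,0,0.088],[-0.0097,-0.0004,0,0,0,0.089],[-0.0097,-0.0004,0,0,0,0.089],[-0.0098,-0.0005,0,0,0,0.089],[-0.0097,-0.0004,0,0,0,0.088],[-0.0098,-0.0004,0,0,0,0.089],[-0.0097,-0.0005,0,0,0,0.089],[-0.0098,-0.0004,0,0,0,0.088],[-0.0097,-0.0004,0,0,0,0.089]]]'

```text
time: 5.6
position: [482.5, 85.8, 252.2]
tool_rot: [-3.037, 0.802, -0.006]
contact_force: [7.3, -3.8, -3.8]
grip_width: 23.9
```

```bash
python3 - <<'E'
from plan import *
rep()
p=pose()[0]; d=p[:2]-[535,182]; print(np.degrees(np.arctan2(d[1],d[0])),np.hypot(*d))
im=imaging.capture("side")[:,:,::-1]; x0,y0=180,130; cv2.imwrite("pics/side2.png",cv2.resize(im[y0:y0+100,x0:x0+130],None,fx=6,fy=6,interpolation=cv2.INTER_CUBIC))
E
```

```text
t 5.6 p [482.5  85.8 252.2] yaw -29.57 z [ 0.004 -0.001 -1.   ] F [ 7.3 -3.8 -3.8] w 23.9
-118.6289855931064 109.63159062620744
```

View pics/side2.png

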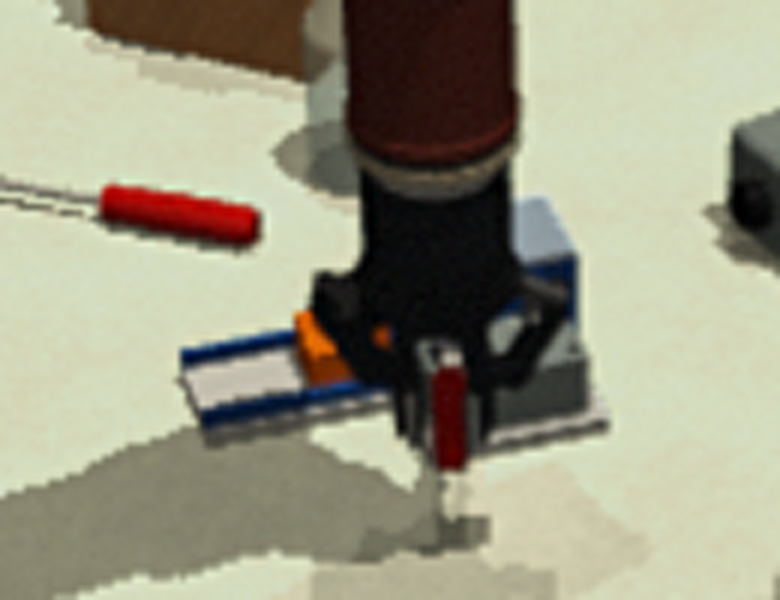

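Emit:
servo_tool --targets '[[[-0.0098,-0.0005,0,0,0,0.089],[-0.0097,-0.0004,0,0,0,0.089],[-0.004,0,0,0,0,0.03],[0,0,0,0,0,0]]]'

```text
time: 6.15
position: [463.3, 98.9, 252.3]
tool_rot: [2.939, -1.109, 0.004]
contact_force: [4.8, -6.3, -1.4]
grip_width: 24.1
```

```bash
python3 - <<'E'
from plan import *
rep()
p=pose()[0]; d=p[:2]-[535,182]; print(np.degrees(np.arctan2(d[1],d[0])),np.hypot(*d))
im=imaging.capture("side")[:,:,::-1]; x0,y0=180,130; cv2.imwrite("pics/side3.png",cv2.resize(im[y0:y0+100,x0:x0+130],None,fx=6,fy=6,interpolation=cv2.INTER_CUBIC))
E
```

```text
t 6.15 p [463.3  98.9 252.3] yaw -41.35 z [ 0.003 -0.001 -1.   ] F [ 4.8 -6.3 -1.4] w 24.1
-130.81131020325338 109.76178464779213
```

View pics/side3.png

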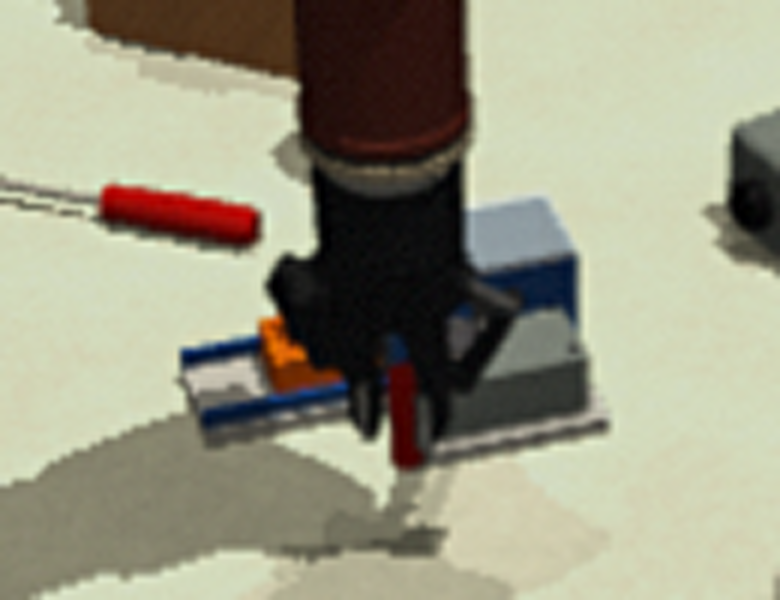

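Emit:
servo_tool --targets '[[[-0.003,0,0,0,0,0.02],[0,0,0,0,0,0]]]'

```text
time: 6.45
position: [462.2, 99.8, 252.4]
tool_rot: [2.927, -1.14, 0.01]
contact_force: [14.4, -11.1, -8.1]
grip_width: 24.4
```

Emit:
servo_tool --targets '[[[-0.002,0,0,0,0,0],[0,0,0,0,0,0],[0,0,0,0,0,0]]]'

```text
time: 6.82
position: [461.6, 100.2, 252.5]
tool_rot: [2.927, -1.141, 0.014]
contact_force: [19.4, -14.3, -11.8]
grip_width: 24.2
```

```bash
python3 - <<'E'
from plan import *
pv=np.array([535,182.]); w=[]
p=pose()[0]; d=p[:2]-pv; b0=np.degrees(np.arctan2(d[1],d[0])); m=pose()[1].as_matrix(); y0=np.degrees(np.arctan2(m[1,0],m[0,0]));print(b0,y0)
N=14
for k in range(1,N+1):
    b=b0+(-67-b0)*k/N; w.append((*(pv+110*np.array([np.cos(np.radians(b)),np.sin(np.radians(b))])),251,y0+(23-y0)*k/N,1))
way(w)
E
```

```text
-131.89352842689848 -42.61199097268926
14
[[0.0089,-0.0004,0.0015,-0.003,-0.008,-0.082],[0.0089,-0.0004,0.0,0.0,-0.0,-0.082],[0.0088,-0.0005,0.0001,0.0,-0.0,-0.081],[0.0089,-0.0004,-0.0,0.0,-0.0,-0.082],[0.0089,-0.0005,-0.0,0.0,-0.0,-0.082],[0.0089,-0.0004,-0.0,0.0,-0.0,-0.082],[0.0089,-0.0004,-0.0,0.0,-0.0,-0.082],[0.0089,-0.0004,-0.0,0.0,-0.0,-0.081],[0.0089,-0.0005,-0.0,0.0,-0.0,-0.082],[0.0089,-0.0004,-0.0,0.0,-0.0,-0.082],[0.0088,-0.0004,-0.0,0.0,0.0,-0.082],[0.0089,-0.0003,-0.0,0.0,0.0,-0.082],[0.0089,-0.0004,-0.0,0.0,0.0,-0.081],[0.0089,-0.0004,-0.0,0.0,0.0,-0.082]]
end [578.   80.8 251. ] 22.99
```

Emit:
servo_tool --targets '[[[0.006,0,0,0,0,-0.06],[0.009,-0.0004,0,0,0,-0.082],[0.009,-0.0004,0,0,0,-0.082],[0.009,-0.0004,0,0,0,-0.082],[0.009,-0.0004,0,0,0,-0.082],[0.009,-0.0004,0,0,0,-0.082],[0.009,-0.0004,0,0,0,-0.082],[0.009,-0.0004,0,0,0,-0.082],[0.009,-0.0004,0,0,0,-0.082],[0.009,-0.0004,0,0,0,-0.082],[0.009,-0.0004,0,0,0,-0.082],[0.009,-0.0004,0,0,0,-0.082]]]'

```text
time: 8.32
position: [557.6, 77.5, 252.4]
tool_rot: [3.121, 0.351, 0.004]
contact_force: [3.8, -0.9, 0.3]
grip_width: 24.0
```

```bash
python3 - <<'E'
from plan import *
rep()
pv=np.array([535,182.]); w=[]
p=pose()[0]; d=p[:2]-pv; b0=np.degrees(np.arctan2(d[1],d[0])); m=pose()[1].as_matrix(); y0=np.degrees(np.arctan2(m[1,0],m[0,0]));print(b0,y0,np.hypot(*d))
N=4
for k in range(1,N+1):
    b=b0+(-67-b0)*k/N; w.append((*(pv+110*np.array([np.cos(np.radians(b)),np.sin(np.radians(b))])),251,y0+(23-y0)*k/N,1))
way(w)
im=imaging.capture("side")[:,:,::-1]; x0,y0=180,130; cv2.imwrite("pics/side4.png",cv2.resize(im[y0:y0+100,x0:x0+130],None,fx=6,fy=6,interpolation=cv2.INTER_CUBIC))
E
```

```text
t 8.325 p [557.6  77.5 252.4] yaw 12.83 z [ 0.003 -0.    -1.   ] F [ 3.8 -0.9  0.3] w 24.0
-77.77095105372715 12.832266132597145 106.88366819930008
4
[[0.0051,0.003,0.0014,0.001,-0.002,-0.044],[0.0052,-0.0,0.0,-0.0,-0.0,-0.045],[0.0052,-0.0001,0.0,-0.0,-0.0,-0.044],[0.0051,-0.0001,0.0,-0.0,-0.0,-0.044]]
end [578.   80.7 251. ] 22.97
```

View pics/side4.png

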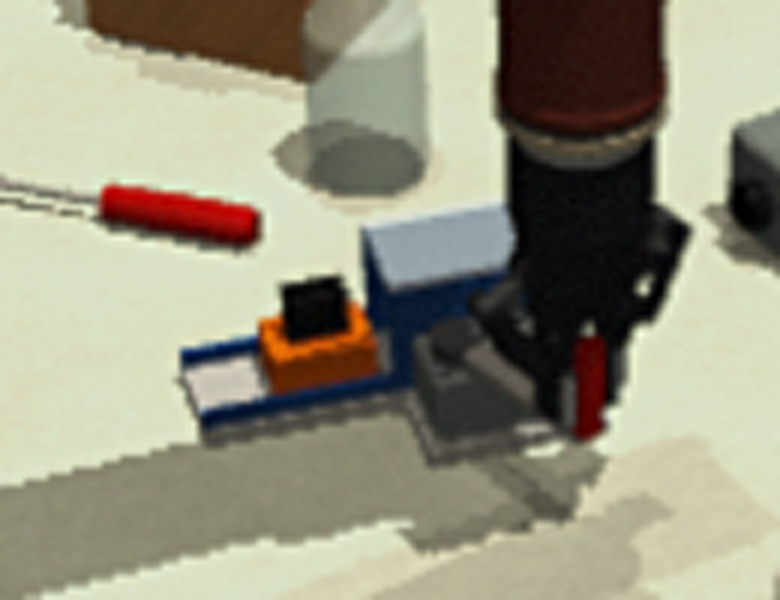

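Emit:
servo_tool --targets '[[[0.005,0.002,0,0,0,-0.045],[0.005,0,0,0,0,-0.045],[0.005,0,0,0,0,-0.045],[0.005,0,0,0,0,-0.045],[0.003,0,0,0,0,0],[0,0,0,0,0,0]]]'

```text
time: 9.12
position: [578.0, 82.4, 251.5]
tool_rot: [3.079, 0.624, -0.005]
contact_force: [-6.8, -2.7, 5.3]
grip_width: 24.1
```

```bash
python3 - <<'E'
from plan import *
rep()
im=imaging.capture("side")[:,:,::-1]; x0,y0=180,130; cv2.imwrite("pics/side5.png",cv2.resize(im[y0:y0+100,x0:x0+130],None,fx=6,fy=6,interpolation=cv2.INTER_CUBIC))
E
```

```text
t 9.125 p [578.   82.4 251.5] yaw 22.93 z [-0.003 -0.001 -1.   ] F [-6.8 -2.7  5.3] w 24.1
```

View pics/side5.png

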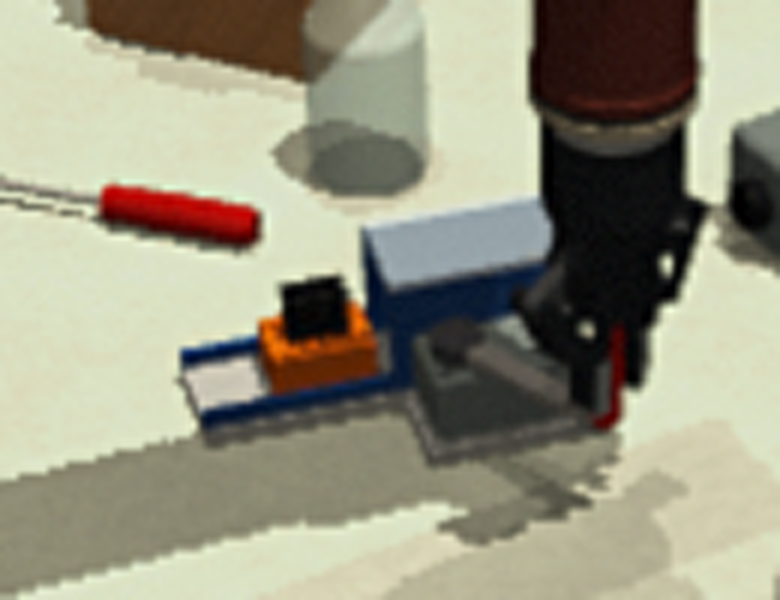

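Emit:
servo_tool --targets '[[[-0.002,0,0,0,0,0],[0,0,0,0,0,0],[0,0,-0.03,0,0,0],[0,0,-0.03,0,0,0],[0,0,-0.03,0,0,0]]]' --jaw 0.06

```text
time: 9.8
position: [577.1, 82.3, 342.8]
tool_rot: [-3.078, -0.627, -0.001]
contact_force: [1.2, 0.7, 0.1]
grip_width: 59.8
```

```bash
python3 - <<'E'
from plan import *
rep()
for n,(x0,y0,x1,y1) in {"top":(150,180,260,290),"side":(190,150,300,230)}.items():
    im=imaging.capture(n)[:,:,::-1]; cv2.imwrite(f"pics/{n}6.png",cv2.resize(im[y0:y1,x0:x1],None,fx=7 if n=="side" else 5,fy=7 if n=="side" else 5,interpolation=cv2.INTER_CUBIC))
    print([(x["point"],x["conf"]) for x in imaging.place_of(n,"block")],[(x["extent"],x["conf"]) for x in imaging.search_frame(n,"block")])
E
```

```text
t 9.8 p [577.1  82.3 342.8] yaw 23.01 z [ 0.  0. -1.] F [1.2 0.7 0.1] w 59.8
[([195.4, 258.9], 0.87)] [([184.8, 244.4, 201.4, 270.8], 0.54)]
[([230.5, 192.6], 0.67)] [([341.7, 311.2, 348.5, 329.1], 0.52), ([223.2, 173.9, 247.4, 197.8], 0.51)]
```

View pics/side6.png

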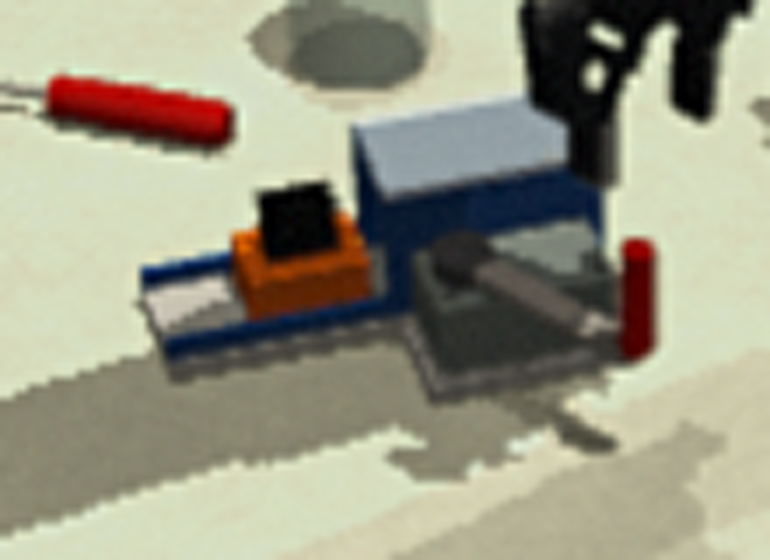

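View pics/top6.png

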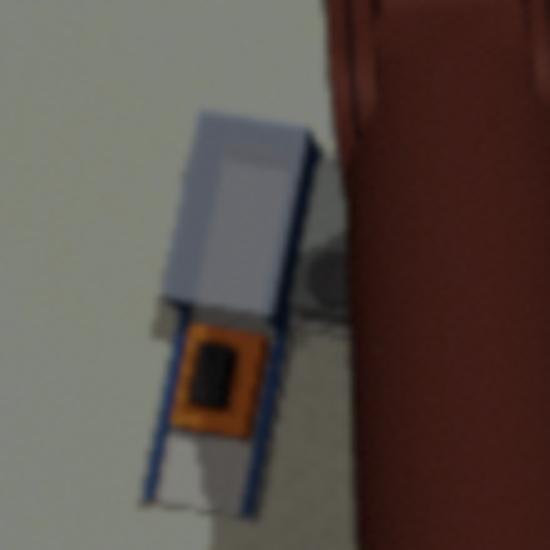

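```bash
cat > blk.py <<'E'
import fit
from h import *
fit.res(fit.p)  # sets refined CI
def up(p,k,x0,y0): return [(p[0]+.5)/k-.5+x0,(p[1]+.5)/k-.5+y0]
E
python3 - <<'E'
from blk import *
T=lambda *p:up(p,5,150,180); S=lambda *p:up(p,7,190,150)
O=[("top",T(193,323),(30,22,30)),("top",T(270,333),(30,-22,30)),("top",T(250,438),(-30,-22,30)),("top",T(170,428),(-30,22,30)),
("top",T(202,340),(18,10,60)),("top",T(238,344),(18,-10,60)),("top",T(225,410),(-18,-10,60)),("top",T(190,405),(-18,10,60)),
("side",S(232,235),(-30,22,30)),("side",S(248,283),(-30,-22,30)),("side",S(370,262),(30,-22,30)),("side",S(250,318),(-30,-22,3)),
("side",S(266,226),(-18,-10,60)),("side",S(336,215),(18,-10,60)) ][:12]
def f(p,l):
    c,s=np.cos(p[3]),np.sin(p[3])
    return np.array([proj(n,[p[0]+c*q[0]-s*q[1],p[1]+s*q[0]+c*q[1],p[2]+q[2]])[0]-u for n,u,q in O if n in l])
for l in(("side","top"),("top",)):
    fn=lambda p:np.append(f(p,l).ravel(),[(p[2]-12)/5 if len(l)==1 else 0])
    s=least_squares(fn,[479,251,12,-.15],loss="soft_l1"); print(s.x,np.degrees(s.x[3]),f(s.x,l).round(1).tolist())
print(fit.p[:3],np.degrees(fit.p[[2,7]]))
E
```

```text
[478.28 248.5   16.43  -0.15] -8.768626429454848 [[0.2, 0.2], [-0.2, 0.8], [-0.3, 0.3], [0.7, -0.3], [-0.0, 0.2], [-0.3, 0.6], [-0.2, -0.1], [-0.2, -0.3], [-0.2, -0.7], [0.5, -0.1], [0.5, -0.4], [0.7, 1.3]]
[479.25 249.    12.42  -0.14] -7.7766953324378205 [[0.1, 0.1], [-0.3, 0.5], [-0.1, 0.0], [0.9, -0.4], [-0.1, 0.1], [-0.3, 0.4], [-0.0, -0.3], [0.0, -0.4]]
[514.21 245.77  -0.15] [-8.52 -6.78]
```

```bash
python3 - <<'E'
from plan import *
way([(479,249.5,300,81.5,9),(479,249.5,219,81.5,3)])
E
```

```text
12
[[-0.0027,-0.0213,0.0045,-0.0,0.0,-0.113],[-0.0003,-0.0216,0.0046,-0.0,0.0,-0.114],[0.0021,-0.0214,0.0045,-0.0,0.0,-0.113],[0.0046,-0.021,0.0046,-0.0,0.0,-0.114],[0.0069,-0.0204,0.0045,-0.001,0.0,-0.113],[0.0092,-0.0195,0.0045,0.0,0.001,-0.113],[0.0113,-0.0183,0.0046,0.0,-0.0,-0.114],[0.0133,-0.0169,0.0045,0.0,-0.0,-0.113],[0.0151,-0.0153,0.0045,0.0,0.0,-0.113],[0.0,-0.0,0.027,0.0,0.0,-0.0],[0.0,-0.0,0.027,0.0,0.0,-0.0],[0.0,-0.0,0.027,0.0,0.0,-0.0]]
end [479.  249.5 219. ] 81.47
```

Emit:
servo_tool --targets '[[[-0.0027,-0.0213,0.0045,0,0,-0.113],[0,-0.0216,0.0045,0,0,-0.114],[0.002,-0.0214,0.0045,0,0,-0.113],[0.0046,-0.021,0.0045,0,0,-0.114],[0.007,-0.0204,0.0045,0,0,-0.113],[0.009,-0.0195,0.0045,0,0,-0.113],[0.0113,-0.0183,0.0045,0,0,-0.114],[0.0133,-0.017,0.0045,0,0,-0.113],[0.015,-0.0153,0.0045,0,0,-0.113],[0,0,0.027,0,0,0],[0,0,0.02,0,0,0]]]'

```text
time: 11.48
position: [478.6, 249.4, 252.3]
tool_rot: [-2.38, -2.051, 0.003]
contact_force: [0.2, -0.2, 1.0]
grip_width: 60.2
```

```bash
python3 - <<'E'
from plan import *
rep(); way([(479,249.5,219,81.5,3)])
im=imaging.capture("side")[:,:,::-1]; x0,y0=180,130; cv2.imwrite("pics/side7.png",cv2.resize(im[y0:y0+100,x0:x0+130],None,fx=6,fy=6,interpolation=cv2.INTER_CUBIC))
E
```

```text
t 11.475 p [478.6 249.4 252.3] yaw 81.51 z [-0.002 -0.001 -1.   ] F [ 0.2 -0.2  1. ] w 60.2
3
[[0.0001,0.0001,0.0111,-0.001,0.0,0.0],[0.0001,0.0002,0.0111,-0.0,0.001,0.0],[0.0,0.0001,0.0111,-0.001,0.0,0.0]]
end [479.  249.5 219. ] 81.51
```

View pics/side7.png

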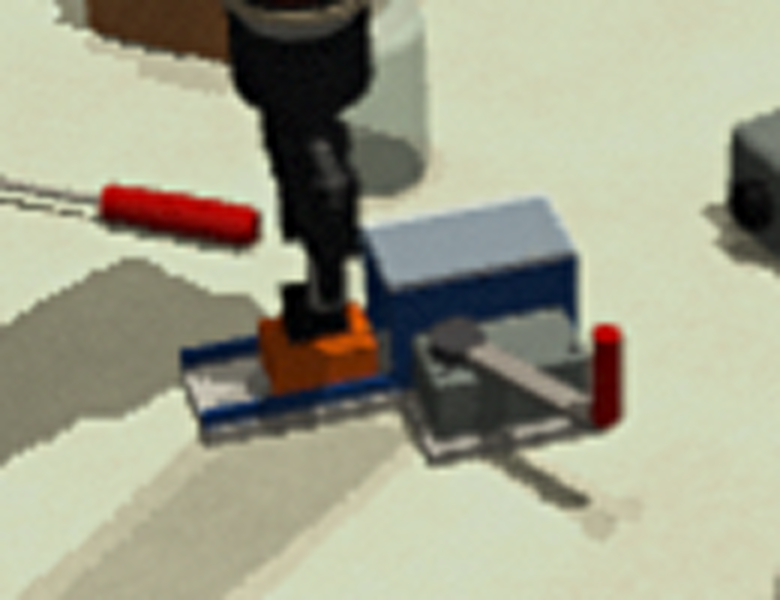

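Emit:
servo_tool --targets '[[[0,0,0.011,0,0,0],[0,0,0.011,0,0,0],[0,0,0.009,0,0,0]]]'

```text
time: 11.9
position: [479.4, 249.3, 222.7]
tool_rot: [2.38, 2.05, 0.0]
contact_force: [0.1, 0.7, 0.8]
grip_width: 59.8
```

Emit:
servo_tool --targets '[[[0,0,0,0,0,0],[0,0,0,0,0,0],[0,0,0,0,0,0],[0,0,0,0,0,0]]]' --jaw 0.0 --newtons 60

```text
time: 12.4
position: [479.6, 249.5, 223.7]
tool_rot: [2.38, 2.05, 0.002]
contact_force: [-0.3, 0.7, 2.2]
grip_width: 19.0
```

```bash
python3 - <<'E'
from plan import *
way([(479.5,249.5,313,81.5,3),(514.8,-110,313,83.2,9)])
E
```

```text
12
[[0.0,0.0,-0.0298,0.0,-0.0,-0.0],[0.0,0.0,-0.0297,0.0,-0.0,-0.0],[0.0001,0.0,-0.0298,0.001,-0.001,-0.0],[-0.0389,0.0098,0.0,-0.0,0.0,-0.003],[-0.039,0.0097,0.0,-0.0,0.0,-0.004],[-0.039,0.0095,0.0,-0.0,0.0,-0.003],[-0.039,0.0094,0.0001,-0.0,0.0,-0.003],[-0.039,0.0093,-0.0,-0.0,0.0,-0.004],[-0.0391,0.0092,-0.0,-0.0,0.0,-0.003],[-0.0391,0.009,-0.0,-0.0,0.0,-0.003],[-0.0392,0.0089,0.0,-0.0,0.0,-0.004],[-0.0392,0.0087,0.0,-0.0,0.0,-0.003]]
end [ 514.8 -110.   313. ] 83.19
```

Emit:
servo_tool --targets '[[[0,0,-0.015,0,0,0],[0,0,-0.025,0,0,0],[0,0,-0.03,0,0,0],[0,0,-0.02,0,0,0]]]'

```text
time: 12.9
position: [479.5, 249.3, 315.5]
tool_rot: [2.381, 2.05, 0.002]
contact_force: [0.7, 0.4, -1.3]
grip_width: 19.0
```

Emit:
servo_tool --targets '[[[-0.024,0.0065,0,0,0,0],[-0.039,0.0097,0,0,0,-0.004],[-0.039,0.0097,0,0,0,-0.004],[-0.039,0.0095,0,0,0,-0.004],[-0.039,0.0093,0,0,0,-0.004],[-0.039,0.0092,0,0,0,-0.004],[-0.039,0.009,0,0,0,-0.003],[-0.039,0.009,0,0,0,-0.003],[-0.039,0.0088,0,0,0,-0.003],[-0.015,0.0025,0,0,0,0]]]'

```text
time: 14.15
position: [514.1, -112.3, 314.1]
tool_rot: [2.353, 2.08, 0.0]
contact_force: [-0.0, 0.3, -1.2]
grip_width: 18.7
```

```bash
python3 - <<'E'
from plan import *
rep()
for n,(x0,y0,x1,y1) in {"top":(270,170,370,280),"side":(240,170,370,280)}.items():
    im=imaging.capture(n)[:,:,::-1]; cv2.imwrite(f"pics/{n}8.png",cv2.resize(im[y0:y1,x0:x1],None,fx=5,fy=5,interpolation=cv2.INTER_CUBIC))
E
```

```text
t 14.15 p [ 514.1 -112.3  314.1] yaw 82.95 z [ 0.001 -0.    -1.   ] F [-0.   0.3 -1.2] w 18.7
```

View pics/side8.png

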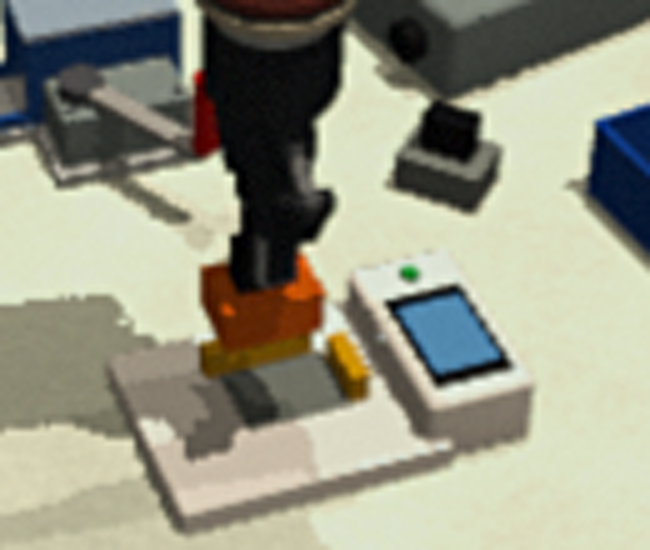

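View pics/top8.png

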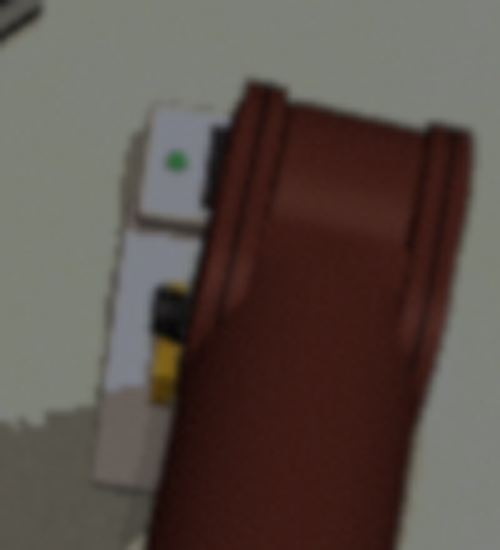

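Emit:
servo_tool --targets '[[[0,0,0.02,0,0,0],[0,0,0.025,0,0,0],[0,0,0.02,0,0,0],[0,0,0.011,0,0,0],[0,0,0,0,0,0]]]'

```text
time: 14.88
position: [514.3, -108.8, 236.9]
tool_rot: [-2.349, -2.085, 0.001]
contact_force: [0.7, 1.5, -0.4]
grip_width: 18.8
```

Emit:
servo_tool --targets '[[[0,0,0.002,0,0,0],[0,0,0.002,0,0,0],[0,0,0.002,0,0,0]]]'

```text
time: 15.25
position: [514.5, -109.7, 231.6]
tool_rot: [2.35, 2.084, 0.001]
contact_force: [-4.2, 5.1, 21.1]
grip_width: 18.5
```

Emit:
servo_tool --targets '[[[0,0,-0.002,0,0,0],[0.003,0.004,0,0,0,0],[0.004,0.005,0,0,0,0],[0.004,0.005,0,0,0,0],[0.003,0.004,0,0,0,0],[0,0,0,0,0,0]]]'

```text
time: 16.0
position: [534.2, -97.6, 233.1]
tool_rot: [2.35, 2.085, -0.0]
contact_force: [0.4, 0.7, -1.1]
grip_width: 18.8
```

```bash
python3 - <<'E'
from plan import *
rep()
for n,(x0,y0,x1,y1) in {"side":(250,190,350,270)}.items():
    im=imaging.capture(n)[:,:,::-1]; cv2.imwrite(f"pics/{n}9.png",cv2.resize(im[y0:y1,x0:x1],None,fx=7,fy=7,interpolation=cv2.INTER_CUBIC))
E
```

```text
t 16.0 p [534.2 -97.6 233.1] yaw 83.17 z [-0. -0. -1.] F [ 0.4  0.7 -1.1] w 18.8
```

View pics/side9.png

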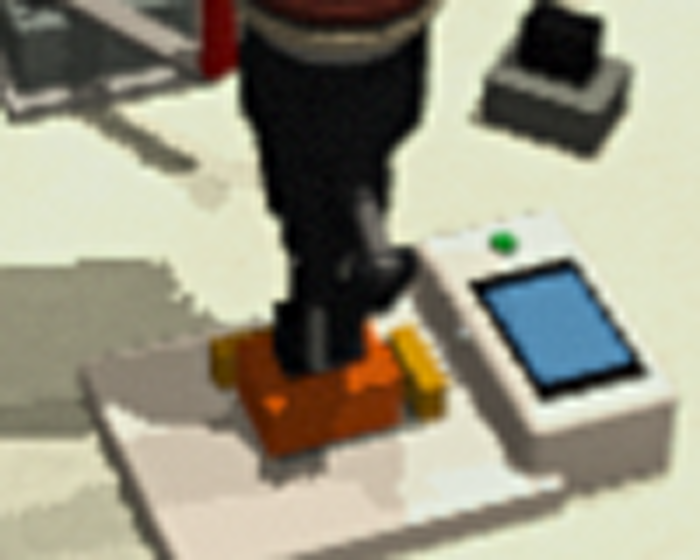

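Emit:
servo_tool --targets '[[[0,0.0015,0,0,0,0],[0,0.0015,0,0,0,0],[0,0.0015,0,0,0,0],[0,0.0015,0,0,0,0],[0,0,0,0,0,0]]]'

```text
time: 16.68
position: [540.0, -98.7, 233.2]
tool_rot: [2.35, 2.084, -0.0]
contact_force: [0.4, 0.4, -1.1]
grip_width: 18.9
```

Emit:
servo_tool --targets '[[[0,0.001,0,0,0,0],[0,0.001,0,0,0,0],[0,0.001,0,0,0,0],[0,0,0,0,0,0]]]'

```text
time: 17.18
position: [542.9, -99.0, 233.2]
tool_rot: [2.35, 2.084, -0.0]
contact_force: [-0.9, -0.9, -1.3]
grip_width: 18.8
```

Emit:
servo_tool --targets '[[[0,0.001,0,0,0,0],[0,0.001,0,0,0,0],[0,0,0,0,0,0]]]'

```text
time: 17.55
position: [544.0, -99.3, 232.8]
tool_rot: [-2.349, -2.083, 0.003]
contact_force: [-5.9, 0.6, 2.4]
grip_width: 18.7
```

Emit:
servo_tool --targets '[[[0.0015,0,0,0,0,0],[0.0015,0,0,0,0,0],[0.001,0,0,0,0,0],[0,0,0,0,0,0]]]'

```text
time: 18.05
position: [544.4, -95.7, 232.6]
tool_rot: [-2.35, -2.083, 0.004]
contact_force: [-4.5, -2.2, -1.4]
grip_width: 19.3
```

Emit:
servo_tool --targets '[[[0.001,0,0,0,0,0],[0.001,0,0,0,0,0],[0,0,0,0,0,0]]]'

```text
time: 18.42
position: [544.5, -94.6, 232.6]
tool_rot: [-2.351, -2.083, 0.005]
contact_force: [-5.5, -4.5, -1.3]
grip_width: 18.7
```

Emit:
servo_tool --targets '[[[0.001,0,0,0,0,0],[0.001,0,0,0,0,0],[0,0,0,0,0,0]]]'

```text
time: 18.8
position: [544.5, -94.1, 232.7]
tool_rot: [2.352, 2.081, -0.007]
contact_force: [-5.9, -9.6, -1.0]
grip_width: 18.7
```

```bash
python3 - <<'E'
from plan import *
rep()
im=imaging.capture("side")[:,:,::-1]; cv2.imwrite("pics/side10.png",cv2.resize(im[190:270,250:350],None,fx=7,fy=7,interpolation=cv2.INTER_CUBIC))
E
```

```text
t 18.8 p [544.5 -94.1 232.7] yaw 83.01 z [-0.003 -0.003 -1.   ] F [-5.9 -9.6 -1. ] w 18.7
```

View pics/side10.png

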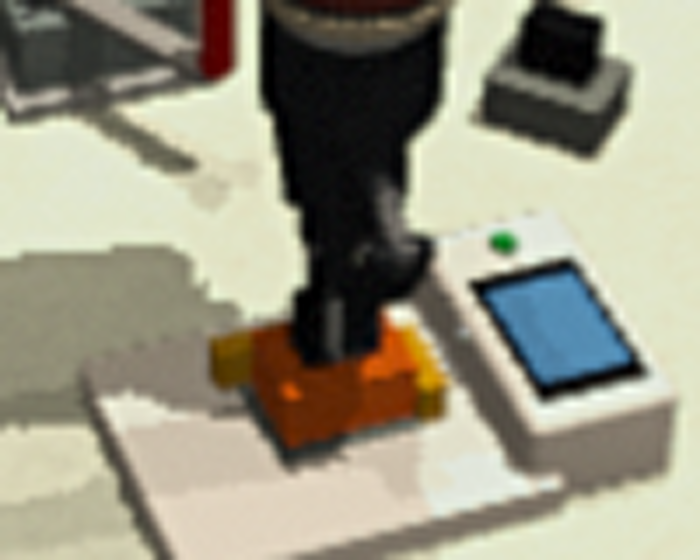

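Emit:
servo_tool --targets '[[[0,0,0.001,0,0,0],[0,0,0.0005,0,0,0],[0,0.001,0,0,0,0],[0,0,0,0,0,0]]]'

```text
time: 19.35
position: [544.9, -94.3, 231.8]
tool_rot: [-2.352, -2.081, 0.008]
contact_force: [-14.5, -8.3, 11.8]
grip_width: 19.1
```

Emit:
servo_tool --targets '[[[0,0,0,0,0,0],[0,0,0,0,0,0],[0,0,0,0,0,0],[0,0,0,0,0,0]]]'

```text
time: 19.85
position: [544.9, -94.3, 231.7]
tool_rot: [-2.352, -2.081, 0.008]
contact_force: [-14.6, -9.3, 11.6]
grip_width: 18.8
```

```bash
python3 - <<'E'
from plan import *
rep()
for n,(x0,y0,x1,y1) in {"top":(270,170,370,280),"side":(240,190,350,270)}.items():
    im=imaging.capture(n)[:,:,::-1]; cv2.imwrite(f"pics/{n}11.png",cv2.resize(im[y0:y1,x0:x1],None,fx=5 if n=="top" else 7,fy=5 if n=="top" else 7,interpolation=cv2.INTER_CUBIC))
    if n=="side": cv2.imwrite("pics/side11f.png",im)
E
```

```text
t 19.85 p [544.9 -94.3 231.7] yaw 83.0 z [-0.005 -0.003 -1.   ] F [-14.6  -9.3  11.6] w 18.8
```

View pics/side11.png

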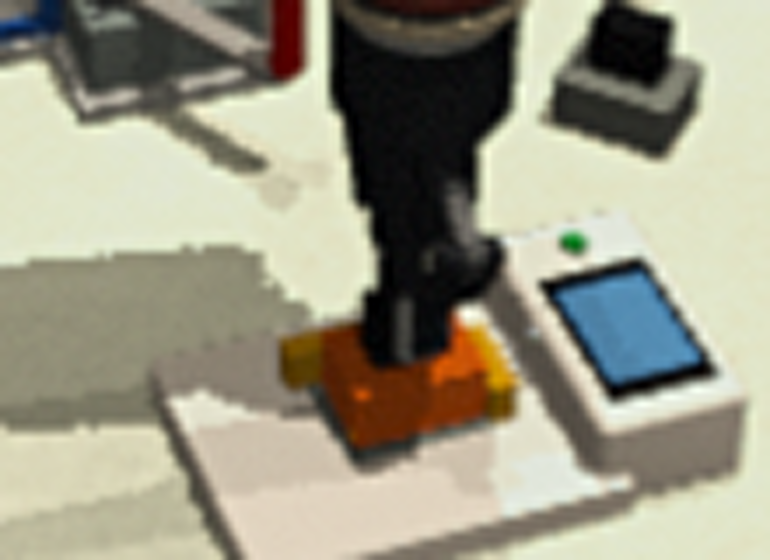

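View pics/side11f.png

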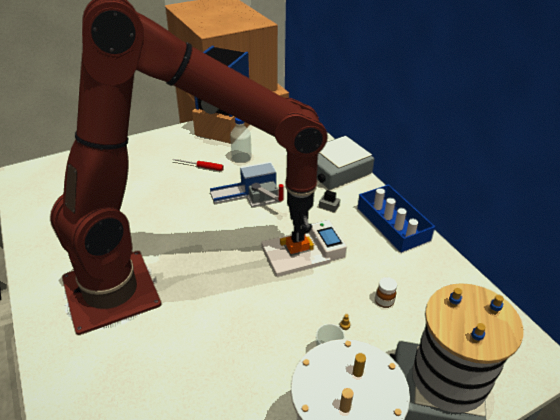

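View pics/top11.png

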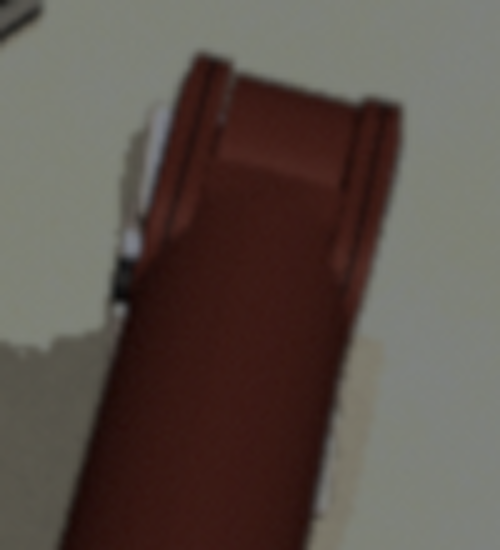

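```bash
python3 - <<'E'
import cv2
from blk import *
im=cv2.imread("pics/side11f.png"); k=14;x0,y0=275,228
cr=cv2.resize(im[y0:y0+32,x0:x0+45],None,fx=k,fy=k,interpolation=cv2.INTER_CUBIC)
# predicted seated block outline (refined cams)
p=fit.p; c,s=np.cos(p[7]),np.sin(p[7])
def w(x,y,z): return [p[5]+c*x-s*y,p[6]+s*x+c*y,z]
xe,ys=p[9],p[10]
for z in(20,50):
    q=proj("side",[w(xe-60,ys,z),w(xe-60,ys-44,z),w(xe,ys-44,z),w(xe,ys,z)]); q=((q-[x0,y0]+.5)*k-.5).astype(int)
    cv2.polylines(cr,[q.reshape(-1,1,2)],True,(0,255,0) if z==20 else (255,255,0),1)
cv2.imwrite("pics/z12.png",cr)
E
```

```text
(no output)
```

View pics/z12.png

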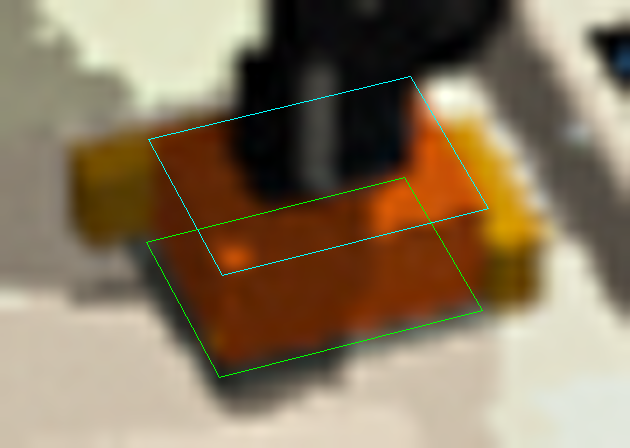

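```bash
python3 -c "
from plan import *
rep(); print(workorder.sign_off()); rep()"
```

```text
t 19.95 p [544.9 -94.2 231.8] yaw 83.0 z [-0.005 -0.002 -1.   ] F [-15.   -7.5  12.8] w 19.0
the job is handed in; nothing more can be done
None
the job is handed in; nothing more can be done
```

I pulled the lever to its end stop, pushing the block out onto the apron, then eased it back at about 70 mm/s at the knob. The finger stayed on the knob all the way back. I then gripped the orange block by its tab, set it on the reader stage and pressed it into the corner. I handed the job in at about 20 s with the block still held at 60 N grip. Sign-off gave no verdict.

**Last checks:**
- **Push:** about 14 N against the end stop and 9–10 N against the side stop, estimated from the wrist force. I did not measure the split between stops, stage and friction separately.
- **Seat:** the wrist felt about 12 N upward, which fits the block standing on the stage. Some of that could be friction against the stops.
- **Squareness and tilt:** the tool's angle puts the block within about 0.3° of the reader's fitted direction, and the tool stood upright to about 0.3°. In the side picture the block lies flush with both yellow stops.
- **Lever and bystanders:** the lever looked at rest in the side pictures. I saw nothing displaced in the last full side picture, but did not measure this.

**Disagreements and gaps:**
- In the side picture the block's lower edge sat about 1 pixel (2–3 mm) above the outline my position fit predicted. I put this down to camera calibration, because the earlier touch on the stage agreed with the expected height.
- The touch on the stage briefly reached 21 N, more than I intended.
- The arm blocked the top camera at the end, so only the side camera confirmed the final seating.

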